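Turn the cam to its low point, then push the slide home

TASK

The slide with the white block in its nest is kept from going fully forward by the brass cam. With the fingertips only, first push the cam's red lever post clockwise (seen from above), right round to its far stop so the low point of the cam faces the slide, then push the slide by its blue plate fully home against its end stop. Never force the slide against the cam, leave the block sitting in its nest and the other things on the worktop where they are, and finish clear with the lever still at that stop.

Things in the scene. Friction and masses are not known exactly. Their poses are not given: they have to be found in the camera images.
- fixture: Aluminium base plate, 185 x 96 x 12 mm, screwed to the worktop, carrying slide and cam. Origin: on the worktop, 7.5 mm from the plate's middle toward the cam. Its x axis is the slide's forward direction (from the blue plate toward the cam), z up. The plate spans x -100 to +85 mm, y -48 to +48 mm. Rails beside the slide are 25 mm high. Forward points mostly to the robot's right.
- cam_axis (a point): Point on the cam's vertical pivot axis, 40 mm above the worktop, 45 mm forward of the fixture's origin. The cam is an eccentric brass disc of 44 mm diameter, 9 mm off its pivot, top 27.5 mm above the worktop, with a red dot at its high point; the hub above it reaches 40 mm. On the fixture only post, plate and block stand higher.
- lever_post (a point): Centre of the top of the red upright post at the end of the cam's dark steel lever arm: 13 mm in diameter, rising from the arm (top of arm 36 mm above the worktop) to 70 mm, on a circle of 50 mm radius about the cam axis. Push it sideways with a fingertip well above the arm.
- cam_lever (a joint): Angle of the cam (rad), growing clockwise seen from above. 0: high point toward the slide, lever along the fixture's +y. 3.14 (a stop): low point toward the slide, lever along the fixture's -y; in between it passes the fixture's +x side, away from the slide. Starts between 0 and 0.6. Stays where it is left; takes about 3 N at the post.
- slide (a joint): Travel of the slide forward (m), 0 (back) to 0.045 (home, at its end stop). Starts at 0. With the cam's high point toward it, the flat steel foot on its front meets the cam at about 0.028; with the low point toward it, it passes to the end stop, 1.5 mm short of the cam. Takes about 3 N and stays where it is left.
- push_plate (a point): Point on the rear face (the face away from the cam) of the slide's upright blue push plate: on its middle line, 58 mm above the worktop. The plate is 44 mm wide across the slide, 8 mm thick, its top 75 mm above the worktop. The point's axes are the fixture's: push along +x.
- block: White fixture block, 25 x 40 x 21 mm, loose in the shallow nest (6 mm walls) on the slide, 43 mm ahead of the push plate's rear face. Origin: centre of its underside, 23 mm above the worktop; its top is 44 mm above the worktop. It rides with the slide.
- tape_roll: Beige roll of tape, 68 mm across, 19 mm high, lying on the worktop; origin at the centre of its underside. Bystander.
- parts_tub: Blue round tub, 69 mm across, 30 mm high; origin at the centre of its underside. Bystander, at the right front, next to the grey machine housing (about 0.21 m high, right of the work): cross that above 0.25 m.
- syringe: Clear syringe with blue ends, 106 mm long, 26 mm high, lying; origin at the middle of its underside. Bystander.
- spare_block: White fixture block, 25 x 40 x 21 mm, lying on the worktop; origin at the centre of its underside. Bystander.
There are look-alikes about, which are no part of the job. What is shaped like the block but orange is not meant.

How it is judged:
By the outcome, as a careful person would: the job done as asked, in the order asked, and still so for the second after the job is handed in, with the robot touching nothing.
It also fails if it takes over 51 s, if anything falls off the work surface, if the arm or the gripper's body presses on something with over 40 N, if the wrist force passes 120 N, or if a joint passes its speed limit or range.

ROBOT

A 7-joint arm with a two-finger parallel gripper is mounted at the origin on a cart in front of the work surface, level with it; the furniture and walls round the work are solid. World frame = base frame: x ahead of the robot, y to its left, z up, the work surface at z = 0. Lengths are in m, angles in rad, forces in N, time in s.
With the tool pointing down it reaches from about 0.425 to 0.875 m from the base axis. Payload 4.7 kg.
Tool frame: the origin (TCP) lies midway between the tips of the shut fingers; the grasp point (between the pads) lies 19 mm behind it; z points along the fingers, y is the line along which they close (so a half turn about z gives the same grasp; the last joint's range is limited). The gripper opens to 87 mm and grips with 3 to 60 N. Pads are 19 mm wide; open, the fingers measure 117 mm over their backs; the gripper's body (75 mm by 190 mm) begins 51 mm behind the grasp point.
Start: joints at [1.173, 0.321, -0.07, 1.45, 0.023, 1.371, -0.057], TCP at [0.26, -0.596, 0.223] pointing down, gripper open.
Joint ranges: [-2.86, 2.86], [-0.3, 2.09], [-1.38, 1.24], [0.06, 2.45], [-1.56, 4.7], [0.09, 2.05], [-2.69, 2.69]. Speed limits (rad/s): [2.57, 2.57, 3.14, 3.14, 3.14, 3.14, 3.14].

INTERFACE

Orientations are given as a rotation vector (axis times angle).
In Python, from plant import arm gives the robot as it stands.
- The arm moves only by the tool step_arm, never from a script. Its argument "plan" is a list of rows, each an object with "xyz": the shift along the tool's x, y, z in units of 120 mm (1.0 is 120 mm), a list of three; "delta_rot": the turn, a rotation vector about the tool's x, y, z in units of pi/2 rad (1.0 is pi/2 rad), a list of three. A call has 1 to 12 rows; each row is the pose to reach, as a shift and turn from the pose commanded when the call began, along the tool's axes at that moment; what a row does not reach only later rows make up. A row lasts 1/8 s, in which the tool goes at most 62.5 mm and 10.7 degrees, less where a joint would pass 70% of its speed; a pose out of reach is approached as far as the arm can. A call with a number of a shift or a turn outside -1 to 1 is refused whole. A call with a gripper value outside its range is refused whole. "hand" is the opening, from 0 (shut) to 1 (fully open), set as the call begins (left out, the last holds). The fingers move at their own pace and stop on an object; "grip_force" is the grip in N (left out, the last holds). Time passes only in rows, so rows that repeat a pose let the fingers close. It gives the time, the measured TCP pose, the force, the opening and the grip force at its end, in the units of the state.
- arm.read_state(): the state, without advancing time (a new reading comes with each control period).
- arm.get_image(name): name is "side" or "top" or "wrist"; returns the picture (480x640x3 uint8, blue, green, red); there is no depth.
- arm.get_calibration(name): a dict with "fx", "fy", "cx", "cy" (pixels), "eye" and "attitude" of the camera in the world. Camera axes: x right, y down, z forward; pixel columns grow to the right and rows downward; lengths in m; the calibration is good to about 2 mm. The wrist camera is an equidistant fisheye: a pixel r from the principal point sees the ray r / f radians off the axis. A picture is of the moment at which its call begins: read the wrist's pose just before it. get_calibration takes no time and is no camera call; for the wrist camera it gives the pose at the moment of the call.
- arm.close_job(): hands the job in; it is judged then, once.
Trained networks look in the newest picture that a camera, given by its name, has taken for a name from the list of things; names that differ only in an ending like _2 or _b are one class to them, and where a whole thing is asked for, a point or a joint stands for the part that bears it (a point fixed in the world has none). Each returns a list of dicts, best first, with "conf" (0 to 1); they miss things now and then, are a little off and sometimes report something else, mostly with a low value. They report only what shows in the picture. A call takes as long as a camera call. They do not tell look-alikes from the thing itself.
- arm.boxes_of(query, camera): "rect" ([left, top, right, bottom] in pixels, round what is visible of it).
- arm.silhouettes(query, camera): "mask" (480x640 bool, what is visible of it) and "rect" ([left, top, right, bottom] in pixels, round what is visible of it).
The state is a dict: "time_s": time; "qpos": joint angles; "qd": joint speeds; "joint_efforts": joint torques, N m; "tcp_pos": TCP position; "eef_rot": TCP orientation; "contact_force": force on the tool from outside, world axes, zero at the start; "moment": the same for the moment, N m; "grip_width": opening from 0.0 (shut) to 1.0 (fully open); "grip_force": force on a finger pad.
Only numpy, scipy, OpenCV 4.12 (cv2) and the standard library are available. Lean on these libraries where they do the work, as an engineer would, in place of code of your own. Each camera call takes 0.05 s, during which the arm holds its last target. There are 200 camera calls.

## Working session

There is one attempt and no reset: what is moved stays moved. The work goes in short steps, Python scripts to look and compute and a tool call to move; the robot and the scene stay as the last step left them, time stands still between calls to the robot, and variables do not carry over. Pictures are saved under pics/ and viewed, at most 10 in all, crops included, and the job is handed in when it is done.

Besides the shell and the picture viewer there is one more tool, called after "Call:" as name(argument=value, ...) on one line, values as JSON. step_arm: Moves the arm, as the interface text tells. Shifts and turns lie within -1 to 1; 1 stands for 120 mm of shift or pi/2 rad of turn. Its arguments: {"type":"object","properties":{"plan":{"type":"array","items":{"type":"object","properties":{"xyz":{"type":"array","items":{"type":"number","minimum":-1,"maximum":1}},"delta_rot":{"type":"array","items":{"type":"number","minimum":-1,"maximum":1}}}}},"hand":{"type":"number"},"grip_force":{"type":"number"}},"required":["plan"]}

```bash
mkdir -p pics; ls
python3 - <<'E'
from plant import arm
import cv2
for n in("top","side"):
    cv2.imwrite(f"pics/{n}0.png",arm.get_image(n)); print(n,arm.get_calibration(n))
    for q in("lever_post","push_plate","fixture","block"):
        print(q,[(round(d["conf"],2),[round(float(v)) for v in d["rect"]]) for d in arm.boxes_of(q,n)])
s=arm.read_state();print(s["time_s"],s["tcp_pos"],s["eef_rot"],s["contact_force"])
E
```

```text
pics
top {'fx': 579.0411074115827, 'fy': 579.0411074115827, 'cx': 317.8663842065327, 'cy': 235.2037592116856, 'eye': array([ 0.40429285, -0.02851962,  1.13792642]), 'attitude': array([-2.18108519,  2.21394203, -0.08280895])}
lever_post [(0.92, [360, 197, 396, 238])]
push_plate [(0.64, [308, 209, 347, 243])]
fixture [(0.85, [298, 200, 396, 254])]
block [(0.85, [257, 217, 276, 241]), (0.63, [326, 214, 338, 234])]
side {'fx': 526.1036848392754, 'fy': 526.1036848392754, 'cx': 321.83603969002013, 'cy': 246.41149021340772, 'eye': array([0.78291388, 0.38570977, 0.85226977]), 'attitude': array([-0.88787019, -2.70064679,  0.83526479])}
lever_post [(0.73, [254, 214, 294, 243])]
push_plate [(0.68, [285, 240, 331, 286])]
fixture [(0.7, [252, 207, 344, 296])]
block [(0.71, [294, 245, 319, 267]), (0.64, [334, 293, 364, 316])]
0.5 [ 0.26012684 -0.59567911  0.22256482] [ 3.07520033e+00  6.42221529e-01 -3.01984971e-05] [ 0.5465335  -0.19451913  0.71136844]
```

View pics/top0.png

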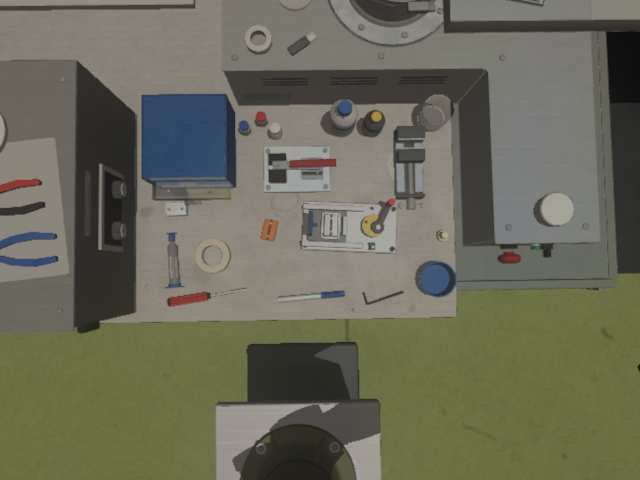

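View pics/side0.png

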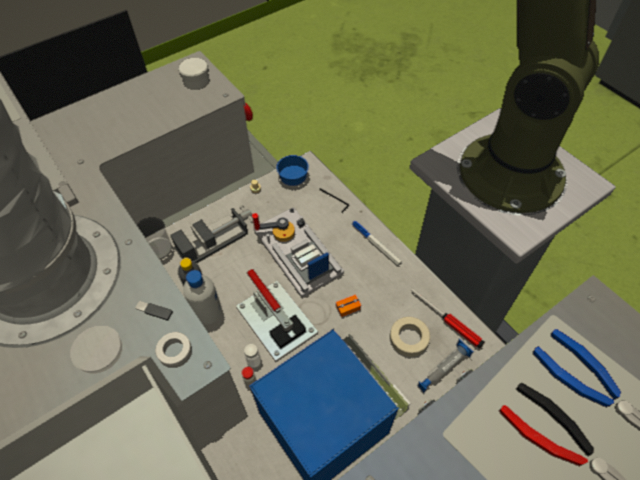

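The top view shows the fixture at about (350,227), with the blue plate at (311,222), the cam at (377,227) and the red post at (391,203). The red-handled toggle clamp at (298,168) is a look-alike, as is the orange block at (269,230). The white block in the nest is at (332,225), and the spare block is at (176,209). I'll enlarge the fixture to confirm.

Run:
```python
import cv2
a=cv2.imread("pics/top0.png")[190:265,295:405]
cv2.imwrite("pics/topc.png",cv2.resize(a,None,fx=7,fy=7,interpolation=cv2.INTER_CUBIC))
a=cv2.imread("pics/side0.png")[200:300,245:350]
cv2.imwrite("pics/sidec.png",cv2.resize(a,None,fx=6,fy=6,interpolation=cv2.INTER_CUBIC))
```

```text
(no output)
```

View pics/topc.png

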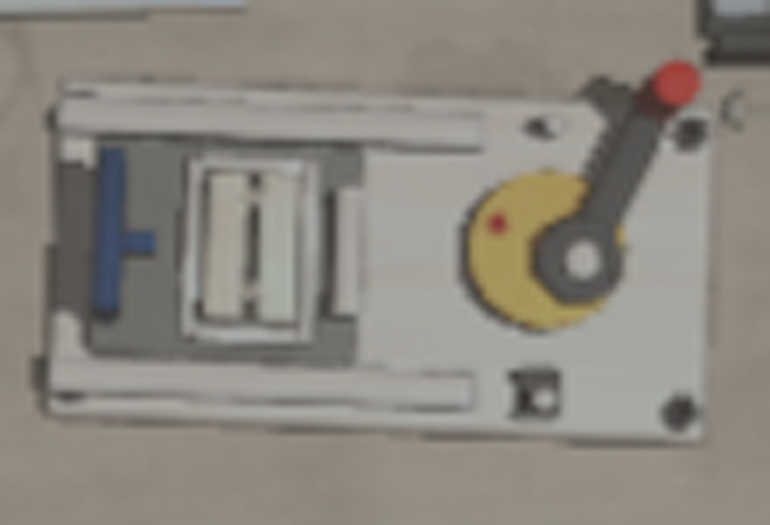

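View pics/sidec.png

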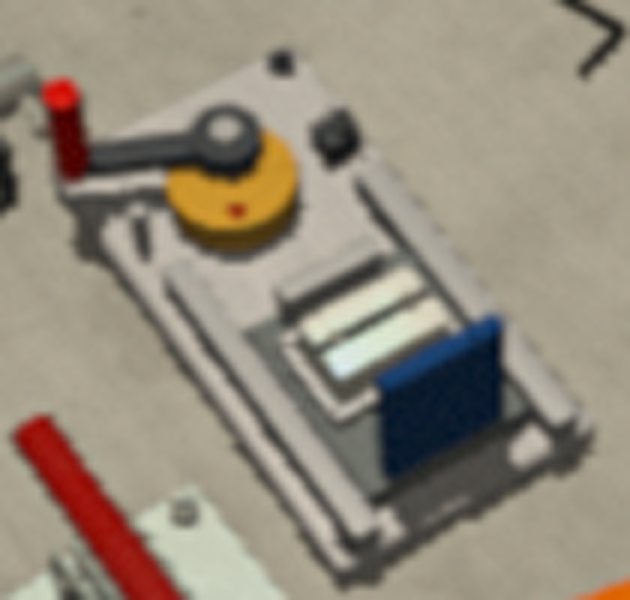

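The crop confirms it: cam hub at (583,260), red post top at (677,84), blue plate along x≈97–122, y 150–318, white block in the nest, and the red dot of the cam facing the slide. I'll fit the fixture pose from both cameras.

```bash
cat > h.py <<'E'
import numpy as np
from scipy.spatial.transform import Rotation as R
from scipy.optimize import least_squares
def proj(c,P):
    q=R.from_rotvec(c["attitude"]).inv().apply(np.atleast_2d(P)-c["eye"])
    return q[:,:2]/q[:,2:]*[c["fx"],c["fy"]]+[c["cx"],c["cy"]]
def fix2w(p,P):
    P=np.atleast_2d(P).astype(float); c,s=np.cos(p[2]),np.sin(p[2])
    return np.c_[p[0]+c*P[:,0]-s*P[:,1],p[1]+s*P[:,0]+c*P[:,1],P[:,2]]
def post(t): return [.045+.05*np.sin(t),.05*np.cos(t),.07]
E
python3 - <<'E'
from plant import arm; from h import *
T=arm.get_calibration("top");S=arm.get_calibration("side")
# plate rear face x unknown: param 4 ; side calibration shared
Pt=lambda t,xr:[[.045,0,.040],post(t),[xr,.022,.075],[xr,-.022,.075],[.085,.048,.012],[.085,-.048,.012]]
ut=(np.array([[583,260],[677,84],[97,149],[94,317],[712,108],[703,439]])+.5)/7-.5+[295,190]
us=(np.array([[227,122],[62,93],[382,388],[501,324]])+.5)/6-.5+[245,200]
Ps=lambda t,xr:[[.045,0,.040],post(t),[xr,.022,.075],[xr,-.022,.075]]
def f(p): return np.r_[(proj(T,fix2w(p,Pt(p[3],p[4])))-ut).ravel(),(proj(S,fix2w(p,Ps(p[3],p[4])))-us).ravel()]
r=least_squares(f,[.43,-.1,-1.57,.4,-.09],loss="soft_l1");p=r.x
print(p,np.round(f(p).reshape(-1,2),1))
print("cam",fix2w(p,[.045,0,.04]),"post",fix2w(p,post(p[3])),"plate",fix2w(p,[p[4],0,.058]))
np.save("p.npy",p)
E
```

```text
[ 0.4876385  -0.11326639 -1.6270386   0.4102642  -0.08667125] [[-0.7  0.2]
 [-0.7  0. ]
 [ 0.1 -0.2]
 [-0.5 -0.4]
 [ 0.4 -0.6]
 [ 0.1  1.1]
 [-0.6  0.4]
 [-0.6 -0.7]
 [-0.2 -0.2]
 [ 0.9 -1. ]]
cam [[ 0.48510893 -0.15819523  0.04      ]] post [[ 0.52976618 -0.18068367  0.07      ]] plate [[ 0.49251052 -0.02673218  0.058     ]]
```

```bash
cat >> h.py <<'E'
def Rdown(a): # tool down, tool y at world angle a (deg)
    a=np.radians(a); y=[np.cos(a),np.sin(a),0]; z=[0,0,-1]
    return R.from_matrix(np.c_[np.cross(y,z),y,z])
def rows(pose,targets): # pose=(pos,R) ; targets: (pos,angle)
    for q,a in targets:
        x=pose[1].inv().apply(np.array(q)-pose[0])/.12
        r=(pose[1].inv()*Rdown(a)).as_rotvec()/(np.pi/2)
        print("  ",np.round(x,3).tolist(),np.round(r,3).tolist())
def cur():
    from plant import arm
    s=arm.read_state();print(round(s["time_s"],2),np.round(s["tcp_pos"],4),np.round(s["contact_force"],1))
    return np.array(s["tcp_pos"]),R.from_rotvec(s["eef_rot"])
def lev(p,t,d,z=.055,r=.05): # finger centre trailing the post by d (m) at lever angle t, and aligned tool-y angle
    q=np.array([.045+r*np.sin(t)-d*np.cos(t), r*np.cos(t)+d*np.sin(t), z])
    return fix2w(p,q)[0], np.degrees(p[2])-np.degrees(t)+180
E
python3 - <<'E'
from plant import arm; from h import *
T=arm.get_calibration("top");S=arm.get_calibration("side");p=np.load("p.npy")
for n,a,b in [("handle",(335,162),(250,272)),("yellow",(376,117),(186,264)),("vise top",(411,131),(178,240)),("viseend",(410,203),(240,212)),("vise2",(410,155),(202,230))]:
    f=lambda x:np.r_[proj(T,x)[0]-a,proj(S,x)[0]-b]
    r=least_squares(f,[.5,-.1,.05]);print(n,r.x.round(3),round(r.cost,1))
w,a=lev(p,p[3],.030);print("start",w,a)
P=cur();p0=P[0]
end=np.r_[w[:2],.15]
W=[([.30,-.50,.30],-40),([.365,-.405,.30],-10),([.43,-.31,.30],15),([.50,-.22,.30],40),(np.r_[w[:2],.20],a),(w,a)]
pose=P
for q,an in W:
    print(q,an); rows(pose,[(q,an)]); pose=(np.array(q),Rdown(an))
E
```

```text
handle [ 0.604 -0.078  0.07 ] 0.3
yellow [ 0.687 -0.156  0.075] 0.4
vise top [ 0.669 -0.227  0.051] 1.2
viseend [ 0.534 -0.226  0.033] 5.1
vise2 [ 0.622 -0.223  0.048] 0.2
start [ 0.54325925 -0.15388932  0.055     ] 63.27114785034445
0.5 [ 0.2601 -0.5957  0.2226] [ 0.5 -0.2  0.7]
[0.3, -0.5, 0.3] -40
   [0.624, -0.598, -0.645] [0.0, 0.0, -0.293]
[0.365, -0.405, 0.3] -10
   [0.955, -0.094, 0.0] [0.0, 0.0, -0.333]
[0.43, -0.31, 0.3] 15
   [0.874, 0.396, 0.0] [0.0, 0.0, -0.278]
[0.5, -0.22, 0.3] 40
   [0.573, 0.758, 0.0] [0.0, 0.0, -0.278]
[ 0.54325925 -0.15388932  0.2       ] 63.27114785034445
   [0.19, 0.63, 0.833] [0.0, 0.0, -0.259]
[ 0.54325925 -0.15388932  0.055     ] 63.27114785034445
   [0.0, 0.0, 1.208] [0.0, 0.0, 0.0]
```

Call:
step_arm(hand=0, plan=[{"xyz": [0, 0, -0.645], "delta_rot": [0, 0, -0.1]}, {"xyz": [0.3, -0.3, -0.645], "delta_rot": [0, 0, -0.2]}, {"xyz": [0.624, -0.598, -0.645], "delta_rot": [0, 0, -0.293]}, {"xyz": [0.624, -0.598, -0.645], "delta_rot": [0, 0, -0.293]}])

```text
time_s: 1.0
tcp_pos: [0.3038, -0.496, 0.3013]
eef_rot: [2.841, 1.338, 0.003]
contact_force: [-0.8, -0.3, -0.1]
grip_width: 0.629
grip_force: 0.0
```

Call:
step_arm(plan=[{"xyz": [0.5, -0.05, 0], "delta_rot": [0, 0, -0.11]}, {"xyz": [0.955, -0.094, 0], "delta_rot": [0, 0, -0.22]}, {"xyz": [0.955, -0.094, 0], "delta_rot": [0, 0, -0.333]}])

```text
time_s: 1.38
tcp_pos: [0.3687, -0.401, 0.3005]
eef_rot: [2.394, 2.033, 0.002]
contact_force: [-0.6, -1.2, 0.0]
grip_width: 0.291
grip_force: 0.0
```

Call:
step_arm(plan=[{"xyz": [0.45, 0.2, 0], "delta_rot": [0, 0, -0.11]}, {"xyz": [0.874, 0.396, 0], "delta_rot": [0, 0, -0.2]}, {"xyz": [0.874, 0.396, 0], "delta_rot": [0, 0, -0.278]}])

```text
time_s: 1.75
tcp_pos: [0.4334, -0.3056, 0.3004]
eef_rot: [1.898, 2.502, 0.003]
contact_force: [-0.3, -0.4, 0.1]
grip_width: 0.016
grip_force: 0.0
```

Call:
step_arm(plan=[{"xyz": [0.29, 0.38, 0], "delta_rot": [0, 0, -0.11]}, {"xyz": [0.573, 0.758, 0], "delta_rot": [0, 0, -0.2]}, {"xyz": [0.573, 0.758, 0], "delta_rot": [0, 0, -0.278]}, {"xyz": [0.573, 0.758, 0], "delta_rot": [0, 0, -0.278]}])

```text
time_s: 2.25
tcp_pos: [0.5004, -0.2207, 0.2997]
eef_rot: [-1.331, -2.845, 0.001]
contact_force: [-0.0, 0.1, 0.2]
grip_width: 0.008
grip_force: 0.0
```

Run:
```python
from h import *
p=np.load("p.npy");P=cur();w,a=lev(p,p[3],.030)
q=np.r_[w[:2],.19];rows(P,[(q,a)]);rows((q,Rdown(a)),[(np.r_[w[:2],.12],a)])
```

```text
2.25 [ 0.5004 -0.2207  0.2997] [-0.   0.1  0.2]
   [0.198, 0.631, 0.914] [-0.0, -0.0, -0.26]
   [0.0, 0.0, 0.583] [0.0, 0.0, 0.0]
```

Call:
step_arm(plan=[{"xyz": [0.1, 0.31, 0.3], "delta_rot": [0, 0, -0.11]}, {"xyz": [0.198, 0.631, 0.5], "delta_rot": [0, 0, -0.2]}, {"xyz": [0.198, 0.631, 0.914], "delta_rot": [0, 0, -0.26]}, {"xyz": [0.198, 0.631, 0.914], "delta_rot": [0, 0, -0.26]}])

```text
time_s: 2.75
tcp_pos: [0.54, -0.1543, 0.1866]
eef_rot: [-0.729, -3.048, -0.0]
contact_force: [0.0, -0.0, 0.9]
grip_width: 0.002
grip_force: 0.0
```

Call:
step_arm(plan=[{"xyz": [0, 0, 0.3]}, {"xyz": [0, 0, 0.6]}, {"xyz": [0, 0, 0.6]}, {"xyz": [0, 0, 0.6]}])

```text
schema error: expected keys xyz, delta_rot
```

Run:
```python
from h import *
from plant import arm; import cv2
p=np.load("p.npy");P=cur();w,a=lev(p,p[3],.030);rows(P,[(w,a)])
im=arm.get_image("wrist");cv2.imwrite("pics/w1.png",im)
c=arm.get_calibration("wrist");print(c)
def fe(c,X):
    q=R.from_rotvec(c["attitude"]).inv().apply(np.atleast_2d(X)-c["eye"])
    n=np.linalg.norm(q[:,:2],axis=1);t=np.arctan2(n,q[:,2])
    return q[:,:2]/n[:,None]*t[:,None]*c["fx"]+[c["cx"],c["cy"]]
print(fe(c,np.vstack([fix2w(p,[.045,0,.04]),fix2w(p,post(p[3])),w])))
```

```text
2.75 [ 0.54   -0.1543  0.1866] [ 0.  -0.   0.9]
   [-0.031, 0.017, 1.097] [-0.001, -0.005, -0.002]
{'fx': 371.64829954431775, 'fy': 371.64829954431775, 'cx': 316.19956145694044, 'cy': 242.69320528402818, 'eye': array([ 0.48199115, -0.12582156,  0.35188952]), 'attitude': array([2.49784314, 1.53084102, 0.18282089])}
[[284.18860261 174.14067728]
 [282.14624151 240.48132378]
 [320.33933386 236.05579247]]
```

View pics/w1.png

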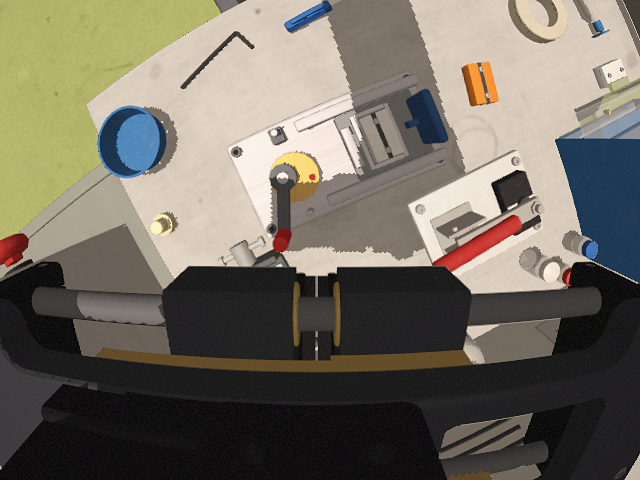

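The wrist view shows the hub at (284,176) and the post at (282,240), which matches the fitted pose to about 2 px. Next I lower the fingers behind the post.

Call:
step_arm(plan=[{"xyz": [-0.03, 0.02, 0.4], "delta_rot": [0, 0, 0]}, {"xyz": [-0.03, 0.02, 0.7], "delta_rot": [0, 0, 0]}, {"xyz": [-0.03, 0.02, 0.7], "delta_rot": [0, 0, 0]}, {"xyz": [-0.03, 0.02, 0.7], "delta_rot": [0, 0, 0]}])

```text
time_s: 3.3
tcp_pos: [0.5491, -0.154, 0.1091]
eef_rot: [0.727, 3.052, -0.001]
contact_force: [-0.1, -0.3, -1.3]
grip_width: 0.005
grip_force: 0.0
```

Call:
step_arm(plan=[{"xyz": [0, 0, 0.2], "delta_rot": [0, 0, 0]}, {"xyz": [0, 0, 0.4], "delta_rot": [0, 0, 0]}, {"xyz": [0, 0, 0.4], "delta_rot": [0, 0, 0]}, {"xyz": [0, 0, 0.4], "delta_rot": [0, 0, 0]}])

```text
time_s: 3.8
tcp_pos: [0.549, -0.1533, 0.0606]
eef_rot: [0.724, 3.054, -0.001]
contact_force: [-1.0, 1.0, -0.6]
grip_width: 0.003
grip_force: 0.0
```

Run:
```python
from h import *
p=np.load("p.npy");P=cur()
rows(P,[lev(p,t,.022) for t in np.arange(.41,1.12,.1)])
```

```text
3.8 [ 0.549  -0.1533  0.0606] [-1.   1.  -0.6]
   [0.041, -0.093, 0.046] [0.0, 0.002, 0.001]
   [0.025, -0.135, 0.046] [0.0, 0.002, 0.064]
   [0.013, -0.179, 0.046] [0.0, 0.002, 0.128]
   [0.006, -0.224, 0.046] [0.001, 0.002, 0.192]
   [0.003, -0.269, 0.046] [0.001, 0.002, 0.255]
   [0.004, -0.315, 0.046] [0.001, 0.002, 0.319]
   [0.011, -0.36, 0.046] [0.001, 0.002, 0.383]
   [0.021, -0.404, 0.046] [0.001, 0.002, 0.446]
```

Call:
step_arm(plan=[{"xyz": [0.041, 0, 0.046], "delta_rot": [0, 0, 0]}, {"xyz": [0.041, -0.05, 0.046], "delta_rot": [0, 0, 0]}, {"xyz": [0.041, -0.093, 0.046], "delta_rot": [0, 0, 0]}, {"xyz": [0.025, -0.135, 0.046], "delta_rot": [0, 0, 0.064]}, {"xyz": [0.013, -0.179, 0.046], "delta_rot": [0, 0, 0.128]}, {"xyz": [0.006, -0.224, 0.046], "delta_rot": [0, 0, 0.192]}, {"xyz": [0.003, -0.269, 0.046], "delta_rot": [0, 0, 0.255]}, {"xyz": [0.004, -0.315, 0.046], "delta_rot": [0, 0, 0.319]}, {"xyz": [0.011, -0.36, 0.046], "delta_rot": [0, 0, 0.383]}, {"xyz": [0.021, -0.404, 0.046], "delta_rot": [0, 0, 0.446]}, {"xyz": [0.021, -0.404, 0.046], "delta_rot": [0, 0, 0.446]}])

```text
time_s: 5.18
tcp_pos: [0.5237, -0.1946, 0.0529]
eef_rot: [1.727, 2.624, 0.001]
contact_force: [0.7, 1.4, -0.5]
grip_width: 0.006
grip_force: 0.9
```

Run:
```python
from h import *
from plant import arm; import cv2
p=np.load("p.npy");P=cur()
a=arm.get_image("top")[180:270,285:405];a=cv2.resize(a,(400,300),interpolation=cv2.INTER_CUBIC)
b=cv2.resize(arm.get_image("side")[190:300,215:362],(400,300),interpolation=cv2.INTER_CUBIC)
cv2.imwrite("pics/c2.png",np.hstack([a,b]))
c=cv2.resize(arm.get_image("wrist"),(400,300));cv2.imwrite("pics/c2.png",np.vstack([np.hstack([a,b]),np.hstack([c,c*0])]))
print(lev(p,1.11,.022))
rows(P,[lev(p,t,.022) for t in np.arange(1.1,2.21,.1)])
```

```text
5.17 [ 0.5237 -0.1946  0.0529] [ 0.7  1.4 -0.5]
(array([ 0.52501349, -0.19549974,  0.055     ]), np.float64(23.179239676927295))
   [-0.009, 0.011, -0.017] [0.001, -0.0, -0.005]
   [-0.026, -0.031, -0.017] [0.001, -0.0, 0.058]
   [-0.038, -0.075, -0.017] [0.001, -0.0, 0.122]
   [-0.046, -0.12, -0.018] [0.001, -0.0, 0.186]
   [-0.049, -0.166, -0.018] [0.001, -0.0, 0.249]
   [-0.048, -0.211, -0.018] [0.001, -0.0, 0.313]
   [-0.042, -0.256, -0.018] [0.001, -0.0, 0.377]
   [-0.032, -0.3, -0.018] [0.001, -0.0, 0.44]
   [-0.017, -0.344, -0.018] [0.0, -0.0, 0.504]
   [0.002, -0.385, -0.018] [0.0, -0.0, 0.568]
   [0.025, -0.424, -0.018] [0.0, -0.0, 0.631]
   [0.051, -0.461, -0.018] [0.0, -0.0, 0.695]
```

View pics/c2.png

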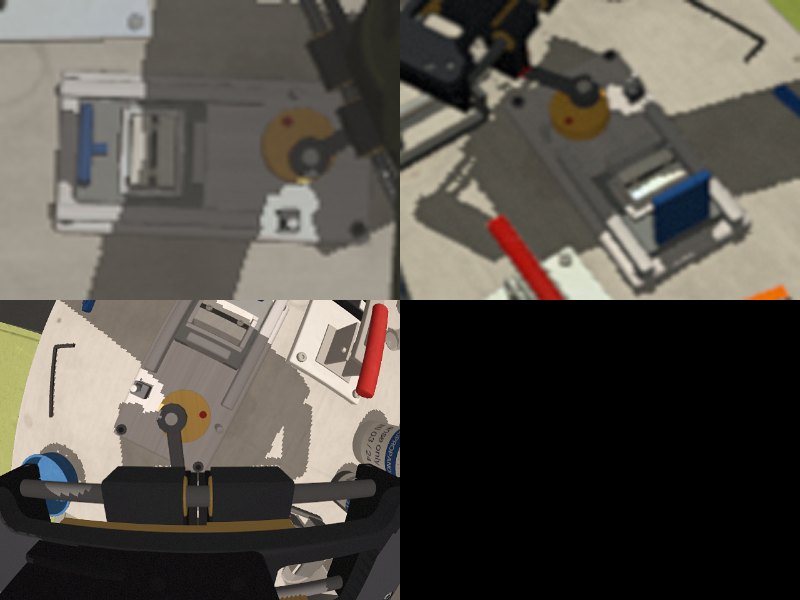

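The lever has followed and is now about 60° from +y (top crop, hub (310,157)). I continue round.

Call:
step_arm(plan=[{"xyz": [-0.026, -0.031, -0.017], "delta_rot": [0, 0, 0.058]}, {"xyz": [-0.038, -0.075, -0.017], "delta_rot": [0, 0, 0.122]}, {"xyz": [-0.046, -0.12, -0.018], "delta_rot": [0, 0, 0.186]}, {"xyz": [-0.049, -0.166, -0.018], "delta_rot": [0, 0, 0.249]}, {"xyz": [-0.048, -0.211, -0.018], "delta_rot": [0, 0, 0.313]}, {"xyz": [-0.042, -0.256, -0.018], "delta_rot": [0, 0, 0.377]}, {"xyz": [-0.032, -0.3, -0.018], "delta_rot": [0, 0, 0.44]}, {"xyz": [-0.017, -0.344, -0.018], "delta_rot": [0, 0, 0.504]}, {"xyz": [0.002, -0.385, -0.018], "delta_rot": [0, 0, 0.568]}, {"xyz": [0.025, -0.424, -0.018], "delta_rot": [0, 0, 0.631]}, {"xyz": [0.051, -0.461, -0.018], "delta_rot": [0, 0, 0.695]}, {"xyz": [0.051, -0.461, -0.018], "delta_rot": [0, 0, 0.695]}])

```text
time_s: 6.82
tcp_pos: [0.4708, -0.2119, 0.0555]
eef_rot: [2.836, 1.346, 0.001]
contact_force: [1.4, -0.2, 1.0]
grip_width: 0.008
grip_force: 1.0
```

Run:
```python
from h import *
p=np.load("p.npy");P=cur();print(lev(p,2.2,.022))
rows(P,[lev(p,t,.022) for t in np.arange(2.2,3.11,.1)])
```

```text
6.83 [ 0.4708 -0.2119  0.0555] [ 1.4 -0.2  1. ]
(array([ 0.47048903, -0.21082848,  0.055     ]), np.float64(-39.27315999233247))
   [0.006, -0.007, 0.004] [0.001, 0.0, 0.001]
   [-0.011, -0.05, 0.004] [0.001, 0.0, 0.064]
   [-0.022, -0.094, 0.004] [0.001, -0.0, 0.128]
   [-0.03, -0.139, 0.003] [0.001, -0.0, 0.192]
   [-0.033, -0.184, 0.003] [0.001, -0.0, 0.255]
   [-0.031, -0.23, 0.003] [0.001, -0.0, 0.319]
   [-0.025, -0.275, 0.003] [0.001, -0.0, 0.383]
   [-0.014, -0.319, 0.003] [0.001, -0.0, 0.446]
   [0.001, -0.362, 0.003] [0.001, -0.0, 0.51]
   [0.02, -0.403, 0.003] [0.001, -0.0, 0.573]
```

Call:
step_arm(plan=[{"xyz": [-0.011, -0.05, 0.004], "delta_rot": [0, 0, 0.064]}, {"xyz": [-0.022, -0.094, 0.004], "delta_rot": [0, 0, 0.128]}, {"xyz": [-0.03, -0.139, 0.003], "delta_rot": [0, 0, 0.192]}, {"xyz": [-0.033, -0.184, 0.003], "delta_rot": [0, 0, 0.255]}, {"xyz": [-0.031, -0.23, 0.003], "delta_rot": [0, 0, 0.319]}, {"xyz": [-0.025, -0.275, 0.003], "delta_rot": [0, 0, 0.383]}, {"xyz": [-0.014, -0.319, 0.003], "delta_rot": [0, 0, 0.446]}, {"xyz": [0.001, -0.362, 0.003], "delta_rot": [0, 0, 0.51]}, {"xyz": [0.001, -0.362, 0.003], "delta_rot": [0, 0, 0.51]}])

```text
time_s: 7.95
tcp_pos: [0.437, -0.1846, 0.0551]
eef_rot: [3.137, 0.136, 0.001]
contact_force: [1.8, -2.3, 1.4]
grip_width: 0.006
grip_force: 1.2
```

Run:
```python
from h import *
p=np.load("p.npy");P=cur();print(lev(p,3.0,.022))
rows(P,[lev(p,t,.022) for t in (3.0,3.05,3.1,3.14)]+[lev(p,3.14,d) for d in (.020,.018,.016,.014,.012)])
```

```text
7.95 [ 0.437  -0.1846  0.0551] [ 1.8 -2.3  1.4]
(array([ 0.43716637, -0.18437749,  0.055     ]), np.float64(-85.1097836027983))
   [0.002, -0.002, 0.001] [0.001, -0.0, 0.001]
   [-0.007, -0.023, 0.001] [0.001, -0.0, 0.032]
   [-0.014, -0.044, 0.0] [0.001, -0.0, 0.064]
   [-0.02, -0.062, 0.0] [0.001, -0.0, 0.09]
   [-0.017, -0.078, 0.0] [0.001, -0.0, 0.09]
   [-0.015, -0.095, 0.0] [0.001, -0.0, 0.09]
   [-0.013, -0.111, 0.0] [0.001, -0.0, 0.09]
   [-0.01, -0.128, 0.0] [0.001, -0.0, 0.09]
   [-0.008, -0.144, 0.0] [0.001, -0.0, 0.09]
```

Call:
step_arm(plan=[{"xyz": [-0.007, -0.023, 0.001], "delta_rot": [0, 0, 0.032]}, {"xyz": [-0.014, -0.044, 0], "delta_rot": [0, 0, 0.064]}, {"xyz": [-0.02, -0.062, 0], "delta_rot": [0, 0, 0.09]}, {"xyz": [-0.02, -0.062, 0], "delta_rot": [0, 0, 0.09]}])

```text
time_s: 8.45
tcp_pos: [0.4337, -0.1773, 0.0549]
eef_rot: [3.139, -0.087, 0.0]
contact_force: [1.0, -2.6, 2.1]
grip_width: 0.003
grip_force: 1.4
```

Call:
step_arm(plan=[{"xyz": [0, -0.02, 0], "delta_rot": [0, 0, 0]}, {"xyz": [0, -0.02, 0], "delta_rot": [0, 0, 0]}])

```text
time_s: 8.7
tcp_pos: [0.4333, -0.174, 0.0544]
eef_rot: [3.14, -0.089, -0.002]
contact_force: [-1.3, -2.7, 1.9]
grip_width: 0.007
grip_force: 1.6
```

Call:
step_arm(plan=[{"xyz": [0, -0.02, 0], "delta_rot": [0, 0, 0]}, {"xyz": [0, -0.02, 0], "delta_rot": [0, 0, 0]}])

```text
time_s: 8.95
tcp_pos: [0.4332, -0.1714, 0.0543]
eef_rot: [3.14, -0.09, -0.002]
contact_force: [-1.8, -3.4, 2.7]
grip_width: 0.005
grip_force: 1.7
```

Call:
step_arm(plan=[{"xyz": [0, -0.02, 0], "delta_rot": [0, 0, 0]}, {"xyz": [0, -0.02, 0], "delta_rot": [0, 0, 0]}])

```text
time_s: 9.2
tcp_pos: [0.4333, -0.1711, 0.0543]
eef_rot: [3.138, -0.092, -0.001]
contact_force: [-1.8, -7.3, 1.0]
grip_width: 0.004
grip_force: 4.1
```

Call:
step_arm(plan=[{"xyz": [0, -0.02, 0], "delta_rot": [0, 0, 0]}, {"xyz": [0, -0.02, 0], "delta_rot": [0, 0, 0]}])

```text
time_s: 9.45
tcp_pos: [0.4333, -0.1708, 0.0544]
eef_rot: [3.135, -0.093, -0.001]
contact_force: [-1.9, -12.6, 0.6]
grip_width: 0.006
grip_force: 6.4
```

Run:
```python
from h import *
from plant import arm; import cv2
p=np.load("p.npy");P=cur();print(lev(p,3.14,.022),lev(p,3.14,.014))
b=cv2.resize(arm.get_image("side")[180:300,230:350],(400,400),interpolation=cv2.INTER_CUBIC)
c=arm.get_image("wrist")[0:480,80:560];c=cv2.resize(c,(400,400));cv2.imwrite("pics/c3.png",np.hstack([b,c]))
```

```text
9.45 [ 0.4333 -0.1708  0.0544] [ -1.9 -12.6   0.6]
(array([ 0.43398189, -0.17743127,  0.055     ]), np.float64(-93.13119273462985)) (array([ 0.43441887, -0.16944321,  0.055     ]), np.float64(-93.13119273462985))
```

View pics/c3.png

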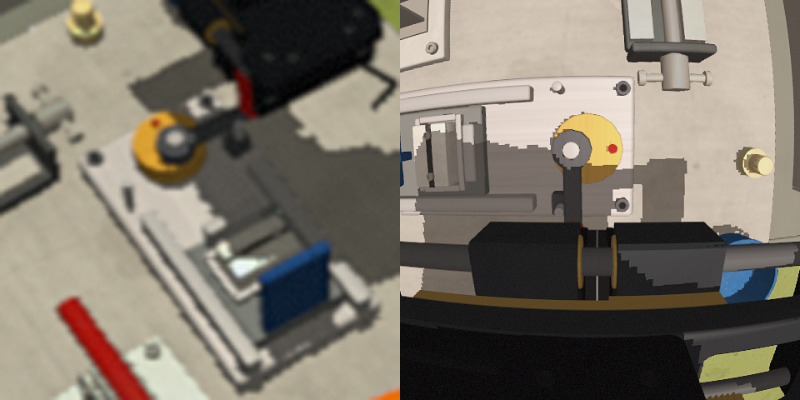

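The force jumped to 12.6 N with the red dot facing directly away from the slide and the lever along -y, so the cam is at its stop. I back off, lift, and go behind the blue plate.

Call:
step_arm(plan=[{"xyz": [0, 0.06, 0], "delta_rot": [0, 0, 0]}, {"xyz": [0, 0.13, 0], "delta_rot": [0, 0, 0]}, {"xyz": [0, 0.13, -0.4], "delta_rot": [0, 0, 0]}, {"xyz": [0, 0.13, -0.75], "delta_rot": [0, 0, 0]}, {"xyz": [0, 0.13, -0.75], "delta_rot": [0, 0, 0]}])

```text
time_s: 10.18
tcp_pos: [0.4361, -0.1824, 0.1479]
eef_rot: [3.139, -0.089, 0.01]
contact_force: [-0.5, 0.2, -0.7]
grip_width: 0.007
grip_force: 0.0
```

Run:
```python
from h import *
p=np.load("p.npy");P=cur();a=np.degrees(p[2])
A=fix2w(p,[-.03,-.02,.145])[0];B=fix2w(p,[-.118,0,.145])[0];C=fix2w(p,[-.118,0,.055])[0]
print(A,B)
rows(P,[(A,a)]);rows((A,Rdown(a)),[(B,a)]);rows((B,Rdown(a)),[(C,a)])
```

```text
10.18 [ 0.4361 -0.1824  0.1479] [-0.5  0.2 -0.7]
[ 0.4693565  -0.08218957  0.145     ] [0.49427159 0.00454703 0.145     ]
   [0.229, -0.849, 0.024] [0.001, -0.004, -0.0]
   [0.167, -0.733, 0.0] [0.0, 0.0, 0.0]
   [0.0, 0.0, 0.75] [0.0, 0.0, 0.0]
```

Call:
step_arm(plan=[{"xyz": [0.1, -0.4, 0.02], "delta_rot": [0, 0, 0]}, {"xyz": [0.23, -0.85, 0.02], "delta_rot": [0, 0, 0]}, {"xyz": [0.23, -0.85, 0.02], "delta_rot": [0, 0, 0]}])

```text
time_s: 10.55
tcp_pos: [0.4673, -0.0764, 0.1411]
eef_rot: [-3.138, 0.077, 0.002]
contact_force: [-0.2, -0.7, -0.2]
grip_width: 0.006
grip_force: 0.0
```

Call:
step_arm(plan=[{"xyz": [0.08, -0.37, 0], "delta_rot": [0, 0, 0]}, {"xyz": [0.167, -0.733, 0], "delta_rot": [0, 0, 0]}, {"xyz": [0.167, -0.733, 0], "delta_rot": [0, 0, 0]}, {"xyz": [0.167, -0.733, 0], "delta_rot": [0, 0, 0]}])

```text
time_s: 11.05
tcp_pos: [0.4911, 0.0038, 0.1412]
eef_rot: [3.14, -0.091, -0.003]
contact_force: [-0.6, -0.2, -0.5]
grip_width: 0.003
grip_force: 0.0
```

Run:
```python
from h import *
p=np.load("p.npy");P=cur();a=np.degrees(p[2])
rows(P,[(fix2w(p,[-.118,0,.055])[0],a)])
```

```text
11.05 [0.4911 0.0038 0.1412] [-0.6 -0.2 -0.5]
   [0.027, -0.008, 0.718] [0.0, 0.001, -0.001]
```

Call:
step_arm(plan=[{"xyz": [0.027, -0.008, 0.35], "delta_rot": [0, 0, 0]}, {"xyz": [0.027, -0.008, 0.7], "delta_rot": [0, 0, 0]}, {"xyz": [0.027, -0.008, 0.72], "delta_rot": [0, 0, 0]}, {"xyz": [0.027, -0.008, 0.72], "delta_rot": [0, 0, 0]}])

```text
time_s: 11.55
tcp_pos: [0.4956, 0.0045, 0.0566]
eef_rot: [3.14, -0.093, 0.001]
contact_force: [-0.1, -0.1, 0.3]
grip_width: 0.005
grip_force: 0.0
```

Call:
step_arm(plan=[{"xyz": [0, 0.08, 0], "delta_rot": [0, 0, 0]}, {"xyz": [0, 0.13, 0], "delta_rot": [0, 0, 0]}, {"xyz": [0, 0.17, 0], "delta_rot": [0, 0, 0]}, {"xyz": [0, 0.21, 0], "delta_rot": [0, 0, 0]}, {"xyz": [0, 0.25, 0], "delta_rot": [0, 0, 0]}, {"xyz": [0, 0.29, 0], "delta_rot": [0, 0, 0]}, {"xyz": [0, 0.29, 0], "delta_rot": [0, 0, 0]}])

```text
time_s: 12.42
tcp_pos: [0.4933, -0.03, 0.0558]
eef_rot: [3.14, -0.091, 0.001]
contact_force: [0.9, 2.2, 1.4]
grip_width: 0.005
grip_force: 0.7
```

Run:
```python
from h import *
p=np.load("p.npy");P=cur();a=np.degrees(p[2])
rows(P,[(fix2w(p,[x,0,.055])[0],a) for x in (-.065,-.055,-.0507)])
```

```text
12.43 [ 0.4933 -0.03    0.0558] [0.9 2.2 1.4]
   [-0.008, 0.154, 0.006] [0.0, -0.0, -0.001]
   [-0.008, 0.237, 0.006] [0.0, -0.0, -0.001]
   [-0.008, 0.273, 0.006] [0.0, -0.0, -0.001]
```

Call:
step_arm(plan=[{"xyz": [0, 0.04, 0], "delta_rot": [0, 0, 0]}, {"xyz": [0, 0.08, 0], "delta_rot": [0, 0, 0]}, {"xyz": [0, 0.12, 0], "delta_rot": [0, 0, 0]}, {"xyz": [0, 0.16, 0], "delta_rot": [0, 0, 0]}, {"xyz": [0, 0.19, 0], "delta_rot": [0, 0, 0]}, {"xyz": [0, 0.21, 0], "delta_rot": [0, 0, 0]}, {"xyz": [0, 0.23, 0], "delta_rot": [0, 0, 0]}, {"xyz": [0, 0.23, 0], "delta_rot": [0, 0, 0]}])

```text
time_s: 13.42
tcp_pos: [0.4913, -0.0574, 0.0556]
eef_rot: [3.14, -0.091, -0.001]
contact_force: [1.2, 1.9, 0.3]
grip_width: 0.0
grip_force: 0.9
```

Call:
step_arm(plan=[{"xyz": [0, 0.02, 0], "delta_rot": [0, 0, 0]}, {"xyz": [0, 0.025, 0], "delta_rot": [0, 0, 0]}, {"xyz": [0, 0.025, 0], "delta_rot": [0, 0, 0]}])

```text
time_s: 13.8
tcp_pos: [0.4911, -0.0601, 0.0557]
eef_rot: [3.14, -0.091, -0.001]
contact_force: [0.5, 3.1, 0.9]
grip_width: 0.005
grip_force: 1.2
```

Call:
step_arm(plan=[{"xyz": [0, 0.02, 0], "delta_rot": [0, 0, 0]}, {"xyz": [0, 0.02, 0], "delta_rot": [0, 0, 0]}])

```text
time_s: 14.05
tcp_pos: [0.491, -0.062, 0.0557]
eef_rot: [-3.14, 0.091, 0.001]
contact_force: [0.2, 4.4, 1.5]
grip_width: 0.006
grip_force: 2.0
```

Call:
step_arm(plan=[{"xyz": [0, 0.02, 0], "delta_rot": [0, 0, 0]}, {"xyz": [0, 0.02, 0], "delta_rot": [0, 0, 0]}])

```text
time_s: 14.3
tcp_pos: [0.491, -0.062, 0.0557]
eef_rot: [-3.137, 0.089, 0.001]
contact_force: [-0.2, 8.3, 2.3]
grip_width: 0.004
grip_force: 4.4
```

Call:
step_arm(plan=[{"xyz": [0, 0.02, 0], "delta_rot": [0, 0, 0]}, {"xyz": [0, 0.02, 0], "delta_rot": [0, 0, 0]}])

```text
time_s: 14.55
tcp_pos: [0.491, -0.062, 0.0557]
eef_rot: [-3.135, 0.087, 0.001]
contact_force: [-0.1, 13.7, 1.4]
grip_width: 0.006
grip_force: 6.8
```

The force climbs with no further movement at y=-0.062, where home was predicted (-0.063). I back off, lift and check.

Call:
step_arm(plan=[{"xyz": [0, -0.1, 0], "delta_rot": [0, 0, 0]}, {"xyz": [0, -0.3, 0], "delta_rot": [0, 0, 0]}, {"xyz": [0, -0.4, -0.4], "delta_rot": [0, 0, 0]}, {"xyz": [0, -0.7, -0.9], "delta_rot": [0, 0, 0]}, {"xyz": [0, -1.0, -1.0], "delta_rot": [0, 0, 0]}, {"xyz": [0, -1.0, -1.0], "delta_rot": [0, 0, 0]}, {"xyz": [0, -1.0, -1.0], "delta_rot": [0, 0, 0]}])

```text
time_s: 15.42
tcp_pos: [0.4974, 0.0509, 0.175]
eef_rot: [3.138, -0.093, -0.002]
contact_force: [-0.8, 0.1, 0.1]
grip_width: 0.008
grip_force: 0.0
```

Run:
```python
from h import *
from plant import arm; import cv2
cur()
a=arm.get_image("top")[90:320,130:470]
b=arm.get_image("side")[190:300,235:355]
cv2.imwrite("pics/c4.png",np.hstack([cv2.resize(a,(440,300),interpolation=cv2.INTER_CUBIC),cv2.resize(b,(327,300),interpolation=cv2.INTER_CUBIC)]))
```

```text
15.43 [0.4974 0.0509 0.175 ] [-0.8  0.1  0.1]
```

View pics/c4.png

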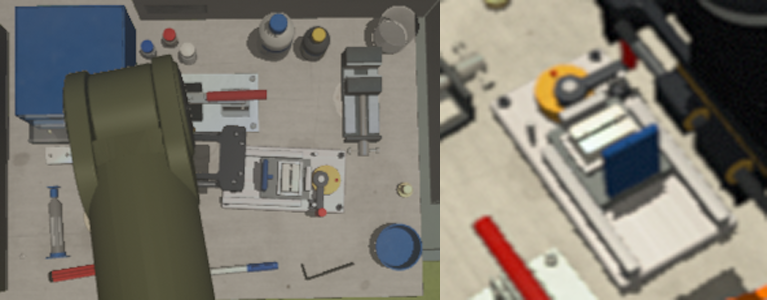

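The slide is home with its foot beside the cam. The lever is along -y with the post at (320,212), the block is in its nest, and the bystanders in view are in place (the arm hides the tape roll). The gripper is clear.

```bash
python3 -c "
from plant import arm
print(arm.close_job())"
```

```text
the job is handed in; nothing more can be done
None
```

The job is handed in: I turned the cam lever clockwise to its far stop, then pushed the slide home against its end stop. The block is still in its nest, nothing else was touched, and the arm finished clear at about 15 s of the 51 s allowed.

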